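# Tip the post out of the scoop pan and stand it in the holder cup

## Task

Tip the hinged pan to about 40 degrees (never past 55) and hold it there for a second, so that the metal post rolls out into the cradle in front of it, then bring the pan back level. After that take the post from the cradle and stand it upright in the steel holder cup, leaving the cup standing, the post released and everything else on the bench undisturbed.

Things in the scene. Friction and masses are not known exactly. Their poses are not given: they have to be found in the camera images.
- stand: Grey tipping stand fixed to the bench; base plate 200 mm (its x) by 260 mm (its y, +75 to -185). Origin on the bench straight below the axle's middle. x runs along the axle, away from the robot and somewhat to its right; -y is the pouring side; z up. Axle 140 mm above the bench between two uprights at x = +/-98 mm, 150 mm tall.
- axle (a point): Middle of the axle, 140 mm above the bench (stand axes). The steel scoop pan turns about it: 180 mm along x, 100 mm along y, side walls up to 32 mm above the axle, mouth open to -y, floor sloping 20 degrees down from the mouth to the rear wall. The post rolls out by itself once the pan is tilted more than about 22 degrees.
- pan (a joint): Tilt of the pan about the axle, rad: 0 = level (a firm stop; side rims and rocker bar horizontal), growing as the mouth (-y side) goes down; 40 degrees = 0.70; mechanical end 1.1. A stiff friction hinge (about 0.3 N m, some 5 to 6 N on a rocker pad): it stays where it is left and does not spring back.
- front_pad (a point): Centre of the top face of the rocker bar's front pad; pressing it down tips the pan. The dark bar is fixed to the pan's axle outside the robot-side upright (stand x = -138 mm), with a rubber pad 30 x 28 mm at each end, 60 mm either side of the axle (this one on stand -y), top faces 8 mm above the axle's centre when level. Its axes turn with the pan.
- rear_pad (a point): Centre of the top face of the rear pad of the rocker bar (stand +y side), as front_pad. It rises as the pan is tipped; pressing it down brings the pan back level.
- cradle (a point): Centre of the post at rest in the cradle (on the stand): open-ended V trough of aluminium sheet only 60 mm long, valley along stand x, 130 mm to -y of the axle, 35 mm above the bench; this point about 12 mm above the valley. The side towards the pan slopes 22 degrees up to 67 mm; the far side rises 45 degrees, then upright, to 88 mm, 38 mm from the valley. The post's ends overhang by 50 mm.
- post: Round plain aluminium spacer post, 22 mm diameter, 160 mm long, about 0.16 kg, both ends alike. Origin at its centre, x along its length. It starts lying in the pan along the axle, against the rear wall.
- cup: Plain steel open holder cup, loose, about 0.4 kg, the only open cup on the bench: 74 mm outside diameter at the rim, 90 mm tall, wall 4 mm, floor about 5 mm thick. Origin at the centre of its underside, z up.
- jar: Bystander: closed glass jar, 64 mm diameter, 75 mm tall, origin at the centre of its underside.
- spanner: Bystander: steel open-ended wrench lying flat, origin under its middle, x along it.
- carton: Bystander: cardboard box 90 x 130 x 50 mm, origin at the centre of its underside.
- flask: Bystander: white plastic bottle, 70 mm diameter, 170 mm tall, origin at the centre of its underside.
Not all that is in view belongs to the job. There is more than one size of the post; the job needs the larger. Leave any green look-alike of the cup alone.

How it is judged:
By the outcome, as a careful person would: the job done as asked, in the order asked, and still so for the second after the job is handed in, with the robot touching nothing.
It also fails if it takes over 64 s, if anything falls off the work surface, if the arm or the gripper's body presses on something with over 40 N, if the wrist force passes 120 N, or if a joint passes its speed limit or range.

## Robot

A 6-joint arm with a two-finger parallel gripper is mounted at the origin on the work surface. World frame = base frame: x ahead of the robot, y to its left, z up, the work surface at z = 0. Lengths are in m, angles in rad, forces in N, time in s.
With the tool pointing down it reaches from about 0.325 to 0.875 m from the base axis. Payload 4.4 kg.
Tool frame: the origin (TCP) lies midway between the tips of the shut fingers; the grasp point (between the pads) lies env.grip_point_offset behind it (env.grip_point_offset is the distance from the TCP to the grasp point, in m); z points along the fingers, y is the line along which they close (so a half turn about z gives the same grasp; the last joint's range is limited). The gripper opens to 85 mm and grips with 20 to 120 N. Pads are 22 mm wide; open, the fingers measure 114 mm over their backs; the gripper's body (76 mm by 85 mm) begins 54 mm behind the grasp point. The pads swing forward as they close: fully open they stand 13 mm farther back than shut.
Start: joints at [-1.391, 0.207, 1.542, -0, 1.393, -0.15], TCP at [0.187, -0.544, 0.231] pointing down, gripper open.
Joint ranges: [-2.73, 2.73], [-0.86, 2.22], [0.23, 2.46], [-1.11, 4.25], [0.08, 2.63], [-2.82, 2.82]. Speed limits (rad/s): [2.79, 2.79, 3.14, 3.14, 3.14, 3.14].

## Interface

Orientations are given as a unit quaternion [w, x, y, z].
In Python, from cell import env gives the robot as it stands.
- The arm moves only by the shell command python3 -m jog 'ROWS' [FORCE]. ROWS is JSON, a list of rows, each an object with "offset": the shift along the world's x, y, z in cm, a list of three; "turn": the turn, a rotation vector about the world's x, y, z in rad, a list of three; "grip": the opening, from 0 (shut) to 1 (fully open). A call has 1 to 10 rows; each row is the pose to reach, as a shift and turn from the pose commanded when the call began; what a row does not reach only later rows make up. A row lasts 1/12 s, in which the tool goes at most 41.7 mm and 7.16 degrees, less where a joint would pass 70% of its speed; a pose out of reach is approached as far as the arm can. A call with a gripper value outside its range is refused whole. The fingers move at their own pace and stop on an object; FORCE is the grip in N (left out, the last holds). Time passes only in rows, so rows that repeat a pose let the fingers close. It gives the time, the measured TCP pose, the force, the opening and the grip force at its end, in the units of the state.
- env.observe(): the state, without advancing time (a new reading comes with each control period).
- env.snapshot(name): name is "side" or "top"; returns a dict with "frame" (384x512x3 uint8, red, green, blue), "camera_matrix" (3x3 intrinsics, pixels), "rvec" (rotation vector, rad) and "tvec" (3), from world to camera coordinates, as OpenCV has them. Camera axes: x right, y down, z forward; pixel columns grow to the right and rows downward; lengths in m; the calibration is good to about 2 mm. A picture is of the moment at which its call begins. There is no depth.
- env.sign_off(): hands the job in; it is judged then, once.
The state is a dict: "time_s": time; "qpos": joint angles; "joint_vel": joint speeds; "tau": joint torques, N m; "tcp_pos": TCP position; "ee_rot": TCP orientation; "wrist_force": force on the tool from outside, world axes, zero at the start; "moment": the same for the moment, N m; "gripper_width": finger opening in m; "gripper_force": force on a finger pad.
Only numpy, scipy, OpenCV 4.12 (cv2) and the standard library are available. Lean on these libraries where they do the work, as an engineer would, in place of code of your own. Each camera call takes 0.05 s, during which the arm holds its last target. There are 200 camera calls.

## Working session

There is one attempt and no reset: what is moved stays moved. The work goes in short steps, Python scripts to look and compute and a shell command to move; the robot and the scene stay as the last step left them, time stands still between calls to the robot, and variables do not carry over. Pictures are saved under pics/ and viewed, at most 10 in all, crops included, and the job is handed in when it is done.

```bash
ls; mkdir -p pics; python3 - <<'E'
from cell import env
import cv2,pickle
s=env.observe();print(s, env.grip_point_offset)
d={}
for n in("side","top"):
    d[n]=env.snapshot(n);cv2.imwrite(f"pics/{n}0.png",cv2.resize(d[n]["frame"][:,:,::-1],None,fx=1.5,fy=1.5,interpolation=cv2.INTER_CUBIC))
    print(n,d[n]["camera_matrix"],d[n]["rvec"],d[n]["tvec"])
pickle.dump(d,open("s0.pkl","wb"))
E
```

```text
pics
{'time_s': 0.0, 'qpos': array([-1.39045281e+00,  2.07406205e-01,  1.54296361e+00,  1.54748991e-05,
        1.39351207e+00, -1.50492183e-01]), 'joint_vel': array([ 0.00022015, -0.00126347,  0.00033054,  0.00078738,  0.00051028,
        0.00092411]), 'tau': array([-3.91705058e-06, -3.83034611e+01, -2.91593403e+01, -2.42947390e-04,
        1.05041382e-02, -7.10256003e-06]), 'tcp_pos': array([ 0.18663918, -0.54306079,  0.23012903]), 'ee_rot': array([-1.14460145e-03,  9.86349216e-01,  1.64663031e-01, -9.46975484e-06]), 'wrist_force': array([ 0.19192023, -0.27294119, -0.02693404]), 'moment': array([-0.01445059,  0.02338457, -0.00294363]), 'gripper_force': 0.0, 'gripper_width': 0.08548569561779505} 0.0187
side [[408.1505896    0.         247.84742977]
 [  0.         408.1505896  192.09466905]
 [  0.           0.           1.        ]] [ 0.14839939 -2.81514909  1.33652826] [0.57743149 0.06855781 1.1340045 ]
top [[431.86763116   0.         259.44448913]
 [  0.         431.86763116 196.09098591]
 [  0.           0.           1.        ]] [ 2.09678619 -2.14457974  0.18852164] [0.07572228 0.57254277 1.16244406]
```

View pics/side0.png

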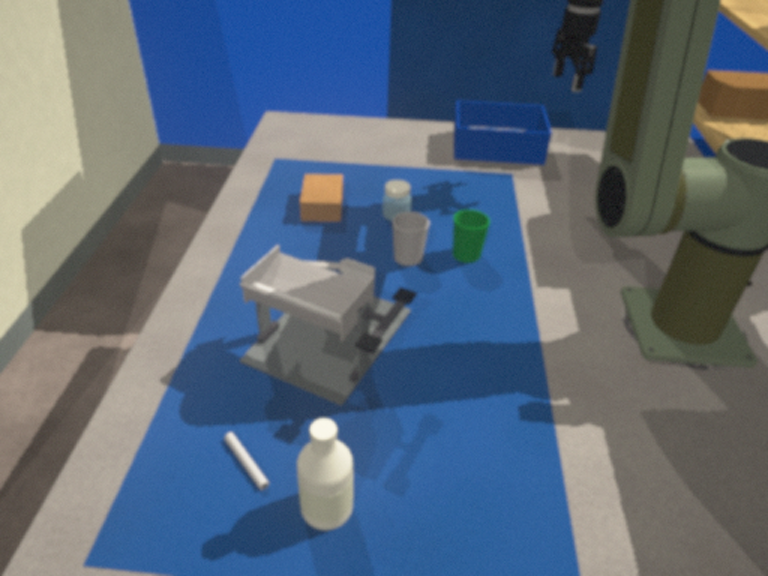

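View pics/top0.png

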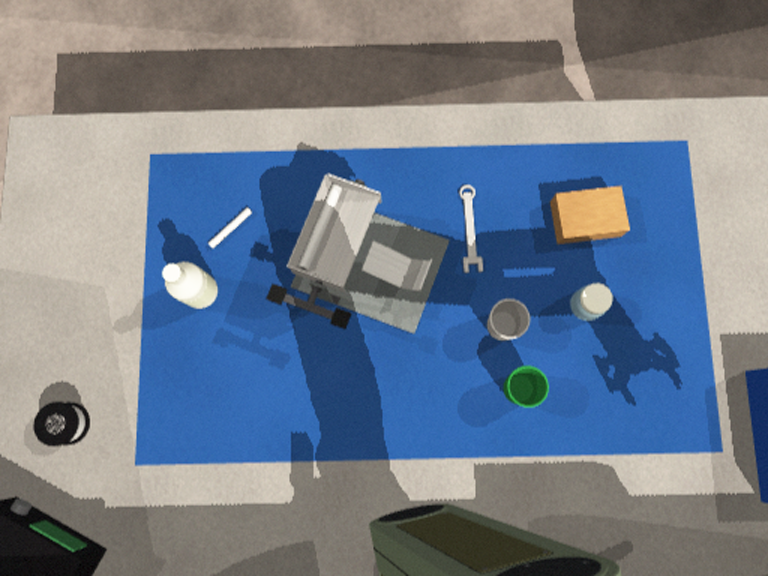

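Top view (1.5x pixels): the stand is at about (360,255), with rocker pads at (275,293) rear and (342,317) front. The cradle is at (397,262), and the large post is in the pan near (325,215).

- **Post candidates:** the bar in the pan, and the bar on the mat at (230,228). The pan bar fits, because it is the one described lying against the rear wall and it is the larger.
- **Cup candidates:** grey at (508,319) and green at (527,386). The grey steel one is the target.

I'll confirm both in one enlarged crop.

```bash
python3 - <<'E'
import cv2,pickle,numpy as np
d=pickle.load(open("s0.pkl","rb"))
t=d["top"]["frame"][:,:,::-1];s=d["side"]["frame"][:,:,::-1]
def c(im,x,y,w,h,f):return cv2.resize(im[y:y+h,x:x+w],(int(w*f),int(h*f)),interpolation=cv2.INTER_CUBIC)
a=np.hstack([c(t,174,110,133,120,3),c(s,155,155,133,120,3)])
b=np.hstack([c(t,315,190,133,80,3),c(s,240,130,133,80,3)])
cv2.imwrite("pics/crop1.png",np.vstack([a,b]))
E
```

```text
(no output)
```

View pics/crop1.png

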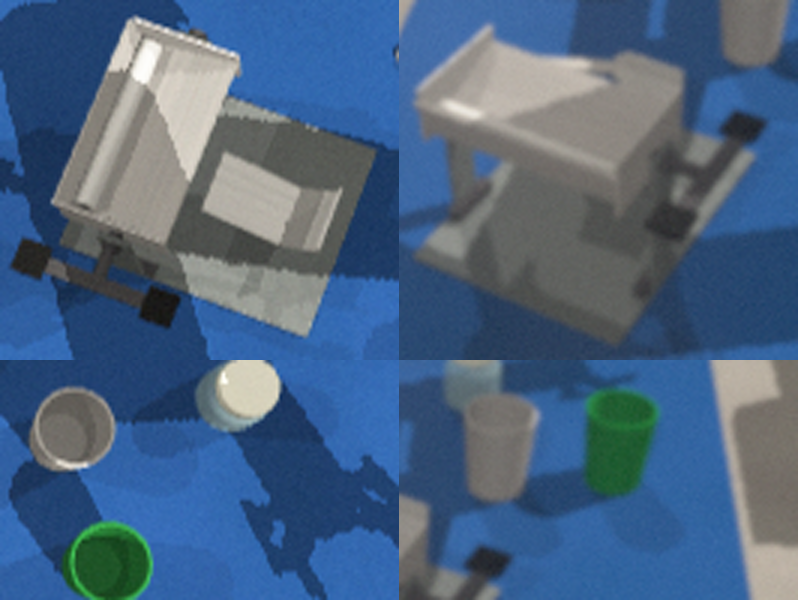

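```bash
cat > h.py <<'E'
import cv2,pickle,numpy as np
from scipy.optimize import least_squares
from scipy.spatial.transform import Rotation as R
d=pickle.load(open("s0.pkl","rb"))
def P(c,X):
    v=d[c];return cv2.projectPoints(np.float64(X).reshape(-1,1,3),v["rvec"],v["tvec"],v["camera_matrix"],None)[0].reshape(-1,2)
def tri(pt,ps):
    M=[d[c]["camera_matrix"]@np.c_[cv2.Rodrigues(d[c]["rvec"])[0],d[c]["tvec"]] for c in("top","side")]
    X=cv2.triangulatePoints(M[0],M[1],np.float64(pt).reshape(2,1),np.float64(ps).reshape(2,1)).ravel();return X[:3]/X[3]
E
python3 - <<'E'
from h import *
T=lambda u,v:(174+u/3-.33,110+v/3-.33); S=lambda u,v:(155+(u-399)/3-.33,155+v/3-.33)
print("rear",tri(T(31,258),S(671,219)),"front",tri(T(159,306),S(743,126)))
ct=(315+75/3-.33,190+66/3-.33);cs=(240+102/3-.33,130+53/3-.33)
print("cup rim",tri(ct,cs))
obs=[("top",(-.138,.06,.148),T(31,258)),("top",(-.138,-.06,.148),T(159,306)),("side",(-.138,.06,.148),S(671,219)),("side",(-.138,-.06,.148),S(743,126)),
("top",(.1,-.185,'t'),T(375,152)),("top",(-.1,-.185,'t'),T(309,335)),("side",(.1,.075,'t'),S(415,255)),("side",(-.1,.075,0),S(622,345)),("side",(-.1,-.185,'t'),S(755,155))]
def W(p,X):
    X=np.array([p[3] if x=='t' else x for x in X],float);r=R.from_euler('z',p[2]).as_matrix();return r@X+[p[0],p[1],0]
f=lambda p:np.concatenate([P(c,W(p,X))[0]-np.array(o) for c,X,o in obs])
r=least_squares(f,[.6,.1,-.4,.008],loss='soft_l1');print(r.x);print(f(r.x).reshape(-1,2).round(1))
p=r.x
for n,X in dict(axle=(0,0,.14),front=(-.138,-.06,.148),rear=(-.138,.06,.148),cradle=(0,-.13,.047)).items():
    print(n,W(p,X).round(4))
E
```

```text
rear [0.56337401 0.25886268 0.14410983] front [0.51825379 0.14795642 0.14354923]
cup rim [ 0.5192194  -0.15409594  0.08653855]
[ 0.6678643   0.15168149 -0.38455474  0.00195882]
[[-0.3 -0.1]
 [-0.1  0. ]
 [ 0.7 -1.1]
 [ 0.5 -1.5]
 [ 0.4 -0.6]
 [-1.   0.8]
 [-0.6  0.4]
 [-1.2  0.2]
 [ 0.2 -0.2]]
axle [0.6679 0.1517 0.14  ]
front [0.5174 0.1478 0.148 ]
rear [0.5625 0.2591 0.148 ]
cradle [0.6191 0.0312 0.047 ]
```

The bar in the pan is the large post, and the grey cup is confirmed. The fit puts the stand at (0.668, 0.152) with yaw -0.385, the front pad at (0.517, 0.148), and the cup at (0.519, -0.154). I'll move to above the front pad with the fingers shut.

```bash
cat > st.py <<'E'
from cell import env
import json,numpy as np
s=env.observe()
rec={k:np.array(s[k]).tolist() for k in("time_s","qpos","tcp_pos","ee_rot")}
open("log.jsonl","a").write(json.dumps(rec)+"\n")
print(round(s["time_s"],2),"q",np.round(s["qpos"],3),"p",np.round(s["tcp_pos"],4),"e",np.round(s["ee_rot"],3),"F",np.round(s["wrist_force"],1),"w",round(s["gripper_width"],4),round(float(s["gripper_force"]),1))
E
python3 -c "
from cell import env;print([a for a in dir(env) if a[0]!='_'])"; python3 st.py
python3 -m jog '[{"offset":[33,69.1,-2],"turn":[0,0,0.856],"grip":0},{"offset":[33,69.1,-2],"turn":[0,0,0.856],"grip":0},{"offset":[33,69.1,-2],"turn":[0,0,0.856],"grip":0},{"offset":[33,69.1,-2],"turn":[0,0,0.856],"grip":0},{"offset":[33,69.1,-2],"turn":[0,0,0.856],"grip":0},{"offset":[33,69.1,-2],"turn":[0,0,0.856],"grip":0},{"offset":[33,69.1,-2],"turn":[0,0,0.856],"grip":0},{"offset":[33,69.1,-2],"turn":[0,0,0.856],"grip":0},{"offset":[33,69.1,-2],"turn":[0,0,0.856],"grip":0},{"offset":[33,69.1,-2],"turn":[0,0,0.856],"grip":0}]'; python3 st.py
```

```text
['IKError', 'grip_point_offset', 'observe', 'sign_off', 'snapshot']
0.1 q [-1.391  0.207  1.543 -0.     1.393 -0.151] p [ 0.1866 -0.5432  0.2302] e [-0.001  0.986  0.165 -0.   ] F [-0.3  1.  -0.3] w 0.0851 0.0
time_s: 0.93
tcp_pos: [0.3663, -0.1659, 0.2201]
ee_rot: [0.0, 0.829, 0.559, 0.0]
wrist_force: [0.9, 0.0, 0.0]
gripper_width: 0.0001
gripper_force: 0.0
0.93 q [-0.641 -0.169  1.948  0.     1.363 -0.257] p [ 0.3663 -0.1659  0.2201] e [0.    0.829 0.559 0.   ] F [0.9 0.  0. ] w 0.0001 0.0
```

```bash
python3 -m jog '[{"offset":[15.1,31.4,-2],"turn":[0,0,0],"grip":0},{"offset":[15.1,31.4,-2],"turn":[0,0,0],"grip":0},{"offset":[15.1,31.4,-2],"turn":[0,0,0],"grip":0},{"offset":[15.1,31.4,-2],"turn":[0,0,0],"grip":0},{"offset":[15.1,31.4,-2],"turn":[0,0,0],"grip":0},{"offset":[15.1,31.4,-2],"turn":[0,0,0],"grip":0},{"offset":[15.1,31.4,-2],"turn":[0,0,0],"grip":0},{"offset":[15.1,31.4,-2],"turn":[0,0,0],"grip":0},{"offset":[15.1,31.4,-2],"turn":[0,0,0],"grip":0},{"offset":[15.1,31.4,-2],"turn":[0,0,0],"grip":0}]' >/dev/null; python3 st.py
```

```text
1.77 q [1.200e-01 1.590e-01 1.665e+00 1.000e-03 1.318e+00 4.990e-01] p [0.5177 0.1494 0.1995] e [-0.001  0.828  0.561 -0.   ] F [ 0.3 -0.9 -0.3] w -0.0 0.0
```

```bash
python3 -m jog '[{"offset":[0,-0.1,-3.5],"turn":[0,0,0],"grip":0},{"offset":[0,-0.1,-4.5],"turn":[0,0,0],"grip":0},{"offset":[0,-0.1,-4.8],"turn":[0,0,0],"grip":0}]' >/dev/null; python3 st.py
python3 -m jog '[{"offset":[0,0,-0.4],"turn":[0,0,0],"grip":0},{"offset":[0,0,-0.8],"turn":[0,0,0],"grip":0},{"offset":[0,0,-1],"turn":[0,0,0],"grip":0}]' >/dev/null; python3 st.py
```

```text
2.02 q [ 0.111  0.209  1.72  -0.     1.222  0.496] p [0.5137 0.1438 0.1488] e [-0.002  0.829  0.559 -0.004] F [-0.   0.4  0.2] w -0.0 0.0
2.27 q [ 1.110e-01  2.160e-01  1.723e+00 -1.000e-03  1.205e+00  4.960e-01] p [0.5165 0.1439 0.1438] e [-0.     0.829  0.559 -0.001] F [-5.7 -2.7  6.8] w 0.0005 3.8
```

```bash
python3 -m jog '[{"offset":[0,0,0],"turn":[0,0,0],"grip":0},{"offset":[0,0,0],"turn":[0,0,0],"grip":0}]' >/dev/null; python3 st.py
python3 - <<'E'
from cell import env
import cv2,numpy as np
t=env.snapshot("top")["frame"][:,:,::-1];s=env.snapshot("side")["frame"][:,:,::-1]
def c(im,x,y,w,h,f):return cv2.resize(im[y:y+h,x:x+w],(int(w*f),int(h*f)),interpolation=cv2.INTER_CUBIC)
cv2.imwrite("pics/press1.png",np.hstack([c(t,174,110,133,140,3),c(s,155,135,133,140,3)]))
E
```

```text
2.43 q [ 0.111  0.216  1.722 -0.     1.201  0.496] p [0.518  0.1444 0.1438] e [0.001 0.829 0.559 0.001] F [-0.2 -0.9  0.8] w 0.0002 0.5
```

View pics/press1.png

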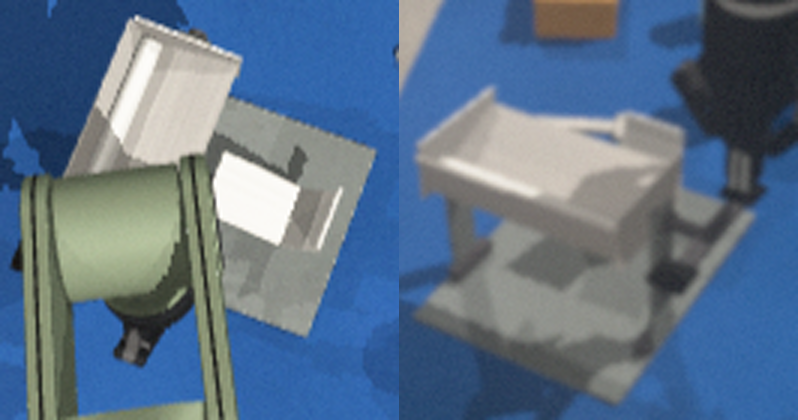

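The fingers sit on the front pad, seen at (743,190) in the side crop, and the pan is still level. I'll press down now.

```bash
python3 -m jog '[{"offset":[0,0,-0.4],"turn":[0,0,0],"grip":0},{"offset":[0,0,-0.8],"turn":[0,0,0],"grip":0},{"offset":[0,0,-1.2],"turn":[0,0,0],"grip":0},{"offset":[0,0,-1.6],"turn":[0,0,0],"grip":0},{"offset":[0,0,-2],"turn":[0,0,0],"grip":0},{"offset":[0,0,-2.4],"turn":[0,0,0],"grip":0},{"offset":[0,0,-2.8],"turn":[0,0,0],"grip":0},{"offset":[0,0,-3.1],"turn":[0,0,0],"grip":0},{"offset":[0,0,-3.4],"turn":[0,0,0],"grip":0},{"offset":[0,0,-3.4],"turn":[0,0,0],"grip":0}]' >/dev/null; python3 st.py
cat > look.py <<'E'
import sys,cv2,numpy as np,pickle
from cell import env
n=sys.argv[1];ti=[int(v) for v in sys.argv[2].split(",")];si=[int(v) for v in sys.argv[3].split(",")]
d={k:env.snapshot(k) for k in("top","side")};pickle.dump(d,open(n+".pkl","wb"))
def c(k,r):
    x,y,w,h=r;im=d[k]["frame"][y:y+h,x:x+w,::-1];return cv2.resize(im,(w*3,h*3),interpolation=cv2.INTER_CUBIC)
cv2.imwrite(f"pics/{n}.png",np.hstack([c("top",ti),c("side",si)]))
E
python3 look.py tilt1 174,110,133,140 155,135,133,140
```

```text
3.37 q [0.112 0.261 1.745 0.    1.13  0.496] p [0.5194 0.1453 0.1101] e [0.001 0.829 0.559 0.002] F [ 1.3 -0.7  3.4] w -0.0001 1.1
```

View pics/tilt1.png

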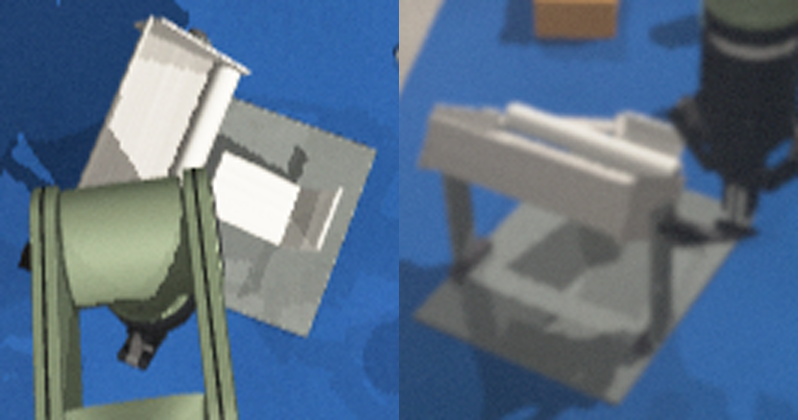

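```bash
python3 - <<'E'
from h import *
p=[.6679,.1517,-.3846]
def pred(L,th):
    L=R.from_euler('x',th).apply(L)+[0,0,.14]
    return P("side",R.from_euler('z',p[2]).apply(L)+[p[0],p[1],0])[0]
for a in(0,25,30,35,40,45):
    o=[]
    for L in [(.09,.05,.032),(-.09,.05,.032)]:
        u,v=pred(L,np.radians(a));o.append((round((u-155)*3+399),round((v-135)*3)))
    print(a,o)
E
```

```text
0 [(417, 145), (620, 220)]
25 [(429, 114), (632, 186)]
30 [(432, 108), (635, 180)]
35 [(435, 103), (639, 174)]
40 [(439, 98), (642, 169)]
45 [(442, 93), (645, 163)]
```

The pan reads about 30 degrees and the post is at the mouth lip, at (590,140) in the side crop. I'll go 10 mm lower and measure the change by optical flow.

```bash
python3 -m jog '[{"offset":[0,0,-0.4],"turn":[0,0,0],"grip":0},{"offset":[0,0,-0.8],"turn":[0,0,0],"grip":0},{"offset":[0,0,-1.0],"turn":[0,0,0],"grip":0},{"offset":[0,0,-1.0],"turn":[0,0,0],"grip":0}]' >/dev/null; python3 st.py
cat > flow.py <<'E'
import sys
from h import *
from cell import env
p=[.6679,.1517,-.3846]
def pred(th):
    g=np.array([(x,.05,z) for x in np.linspace(-.09,.09,9) for z in(.032,.0)])
    return P("side",R.from_euler('z',p[2]).apply(R.from_euler('x',th).apply(g)+[0,0,.14])+[p[0],p[1],0])
s=env.snapshot("side");
gray=lambda f:cv2.createCLAHE(4).apply(cv2.cvtColor(f,cv2.COLOR_RGB2GRAY))
a=gray(pickle.load(open("tilt1.pkl","rb"))["side"]["frame"]);b=gray(s["frame"])
q0=pred(np.radians(30)).astype(np.float32)
q1,ok,_=cv2.calcOpticalFlowPyrLK(a,b,q0.reshape(-1,1,2),None,winSize=(15,15),maxLevel=1)
f=np.median((q1.reshape(-1,2)-q0)[ok.ravel()==1],0)
print("flow",f,ok.sum(),[(t,np.median(pred(np.radians(t))-q0,0).round(2)) for t in(35,40,45)])
cv2.imwrite("pics/"+sys.argv[1]+".png",cv2.resize(s["frame"][125:285,150:310,::-1],None,fx=3,fy=3,interpolation=cv2.INTER_CUBIC))
E
python3 flow.py tilt2
```

```text
3.8 q [ 0.112  0.276  1.753 -0.     1.11   0.496] p [0.5183 0.1449 0.099 ] e [0.001 0.829 0.559 0.001] F [ 0.9 -1.1  2.6] w 0.0001 1.0
flow [1.006813   0.17272949] 18 [(35, array([ 0.78, -1.85])), (40, array([ 1.62, -3.66])), (45, array([ 2.5 , -5.42]))]
```

View pics/tilt2.png

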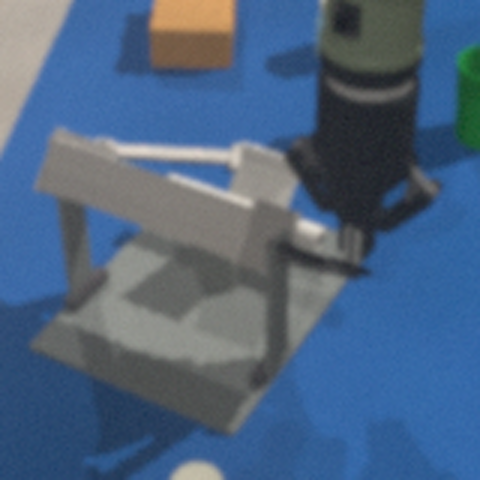

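The pan's rear rim corners at (57,130) and (258,197) match the 40 degree prediction. The post has rolled down, with its end at (312,231). I'll hold for over a second and then lift.

```bash
python3 -m jog '[{"offset":[0,0,0],"turn":[0,0,0],"grip":0},{"offset":[0,0,0],"turn":[0,0,0],"grip":0},{"offset":[0,0,0],"turn":[0,0,0],"grip":0},{"offset":[0,0,0],"turn":[0,0,0],"grip":0},{"offset":[0,0,0],"turn":[0,0,0],"grip":0},{"offset":[0,0,0],"turn":[0,0,0],"grip":0},{"offset":[0,0,0],"turn":[0,0,0],"grip":0},{"offset":[0,0,0],"turn":[0,0,0],"grip":0},{"offset":[0,0,0],"turn":[0,0,0],"grip":0},{"offset":[0,0,0],"turn":[0,0,0],"grip":0}]' >/dev/null
python3 -m jog '[{"offset":[0,0,0],"turn":[0,0,0],"grip":0},{"offset":[0,0,0],"turn":[0,0,0],"grip":0},{"offset":[0,0,0],"turn":[0,0,0],"grip":0},{"offset":[0,0,0],"turn":[0,0,0],"grip":0},{"offset":[0,0,0],"turn":[0,0,0],"grip":0},{"offset":[0,0,0],"turn":[0,0,0],"grip":0},{"offset":[0,0,4],"turn":[0,0,0],"grip":0},{"offset":[0,0,8],"turn":[0,0,0],"grip":0},{"offset":[0,0,12],"turn":[0,0,0],"grip":0},{"offset":[0,0,12],"turn":[0,0,0],"grip":0}]' >/dev/null; python3 st.py
```

```text
5.52 q [0.113 0.131 1.64  0.002 1.358 0.496] p [0.5207 0.1467 0.2261] e [0.002 0.829 0.559 0.006] F [2.  0.6 1.2] w -0.0001 0.0
```

```bash
python3 -m jog '[{"offset":[4.1,10.7,0.5],"turn":[0,0,0],"grip":0},{"offset":[4.1,10.7,0.5],"turn":[0,0,0],"grip":0},{"offset":[4.1,10.7,0],"turn":[0,0,0],"grip":0},{"offset":[4.1,10.7,0],"turn":[0,0,0],"grip":0},{"offset":[4.1,10.7,-2],"turn":[0,0,0],"grip":0},{"offset":[4.1,10.7,-2],"turn":[0,0,0],"grip":0}]' >/dev/null; python3 st.py
python3 -m jog '[{"offset":[0,0,-0.5],"turn":[0,0,0],"grip":0},{"offset":[0,0,-1],"turn":[0,0,0],"grip":0},{"offset":[0,0,-1.5],"turn":[0,0,0],"grip":0},{"offset":[0,0,-2],"turn":[0,0,0],"grip":0},{"offset":[0,0,-2.5],"turn":[0,0,0],"grip":0},{"offset":[0,0,-3],"turn":[0,0,0],"grip":0},{"offset":[0,0,-3.5],"turn":[0,0,0],"grip":0},{"offset":[0,0,-4],"turn":[0,0,0],"grip":0},{"offset":[0,0,-4.5],"turn":[0,0,0],"grip":0},{"offset":[0,0,-4.8],"turn":[0,0,0],"grip":0}]' >/dev/null; python3 st.py
```

```text
6.02 q [0.285 0.315 1.482 0.004 1.345 0.666] p [0.5578 0.2544 0.196 ] e [-0.002  0.829  0.56   0.001] F [-0.6 -0.1  2.1] w 0.0001 0.1
6.85 q [0.283 0.357 1.524 0.003 1.259 0.666] p [0.5583 0.2532 0.1509] e [-0.001  0.829  0.559  0.001] F [2.9 4.6 5.3] w -0.0001 2.7
```

Continue down gently until the firm stop shows in the force.

```bash
python3 -m jog '[{"offset":[0,0,-0.2],"turn":[0,0,0],"grip":0},{"offset":[0,0,-0.4],"turn":[0,0,0],"grip":0},{"offset":[0,0,-0.4],"turn":[0,0,0],"grip":0}]' >/dev/null; python3 st.py
python3 -m jog '[{"offset":[0,0,-0.2],"turn":[0,0,0],"grip":0},{"offset":[0,0,-0.3],"turn":[0,0,0],"grip":0},{"offset":[0,0,-0.3],"turn":[0,0,0],"grip":0}]' >/dev/null; python3 st.py
```

```text
7.1 q [0.283 0.36  1.526 0.003 1.253 0.667] p [0.5583 0.2534 0.148 ] e [-0.001  0.829  0.559  0.002] F [-0.6  3.3  8.2] w 0.0002 4.3
7.35 q [0.283 0.361 1.526 0.003 1.253 0.667] p [0.5584 0.2534 0.1479] e [-0.001  0.829  0.559  0.002] F [-4.9  1.3 20.3] w -0.0 10.0
```

The force rises to 20 N with z fixed at 0.148, so the pan is at its level stop. I'll retreat to clear the view, opening the gripper and turning toward the pick orientation.

```bash
python3 -m jog '[{"offset":[0,0,4],"turn":[0,0,0],"grip":0},{"offset":[0,0,8],"turn":[0,0,0],"grip":0},{"offset":[0,0,12],"turn":[0,0,0],"grip":0},{"offset":[-8,-36,12],"turn":[0,0,1.5708],"grip":1},{"offset":[-8,-36,12],"turn":[0,0,1.5708],"grip":1},{"offset":[-8,-36,12],"turn":[0,0,1.5708],"grip":1},{"offset":[-8,-36,12],"turn":[0,0,1.5708],"grip":1},{"offset":[-8,-36,12],"turn":[0,0,1.5708],"grip":1},{"offset":[-8,-36,12],"turn":[0,0,1.5708],"grip":1},{"offset":[-8,-36,12],"turn":[0,0,1.5708],"grip":1}]' >/dev/null; python3 st.py
python3 -m jog '[{"offset":[-0.7,-8,0],"turn":[0,0,0.698],"grip":1},{"offset":[-0.7,-8,0],"turn":[0,0,0.698],"grip":1},{"offset":[-0.7,-8,0],"turn":[0,0,0.698],"grip":1},{"offset":[-0.7,-8,0],"turn":[0,0,0.698],"grip":1},{"offset":[-0.7,-8,0],"turn":[0,0,0.698],"grip":1},{"offset":[-0.7,-8,0],"turn":[0,0,0.698],"grip":1}]' >/dev/null; python3 st.py
python3 look.py cr1 174,110,133,140 155,135,133,140
```

```text
8.18 q [-1.980e-01  2.000e-02  1.685e+00  1.000e-03  1.442e+00 -6.250e-01] p [ 0.4975 -0.0116  0.2616] e [-0.003  0.541  0.841 -0.001] F [-0.   0.5  2. ] w 0.0836 0.0
8.68 q [-3.560e-01  2.500e-02  1.680e+00  1.000e-03  1.442e+00 -1.480e+00] p [ 0.4912 -0.0903  0.2614] e [-0.003  0.222  0.975  0.001] F [0.9 0.7 0.9] w 0.0851 0.0
```

View pics/cr1.png

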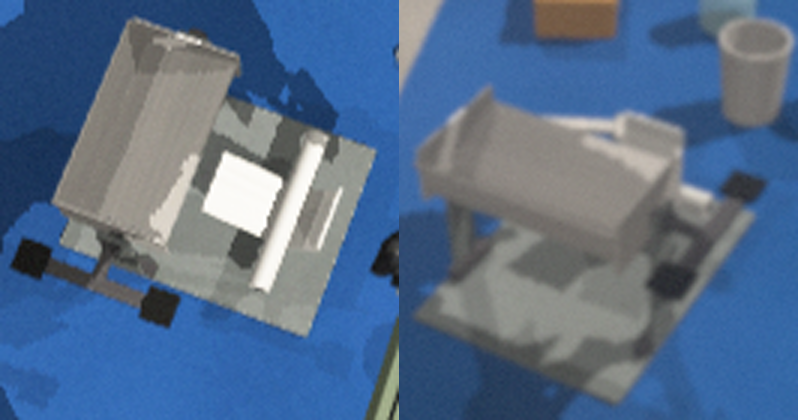

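The pan is level and the post lies in the cradle, from (314,138) to (260,287) in the top crop. Next I'll tilt the tool in free space to identify the arm's kinematics and plan the upright placing.

```bash
python3 -m jog '[{"offset":[0,0,4],"turn":[-0.22,-0.556,0],"grip":1},{"offset":[0,0,4],"turn":[-0.22,-0.556,0],"grip":1},{"offset":[0,0,4],"turn":[-0.22,-0.556,0],"grip":1},{"offset":[0,0,4],"turn":[-0.22,-0.556,0],"grip":1},{"offset":[0,0,4],"turn":[-0.22,-0.556,0],"grip":1},{"offset":[0,0,4],"turn":[-0.22,-0.556,0],"grip":1}]' >/dev/null; python3 st.py
cat > kin.py <<'E'
from h import *
import json
def fk(q,k):
    a1,off,d1,L2,L3,e,Lt=k
    Ry=lambda a:R.from_euler('y',a);Rz=lambda a:R.from_euler('z',a)
    r=Rz(q[0]);p=r.apply([a1,off,d1])
    r=r*Ry(q[1]);p=p+r.apply([0,0,L2])
    r=r*Ry(q[2]);p=p+r.apply([e,0,L3])
    r=r*Rz(q[3])*Ry(q[4])*Rz(q[5]);p=p+r.apply([0,0,Lt])
    return p,r
def logs():return [json.loads(l) for l in open("log.jsonl")]
def fit():
    L=logs()
    f=lambda k:np.concatenate([fk(l["qpos"],k)[0]-l["tcp_pos"] for l in L])
    s=least_squares(f,[0,.087,.35,.4,.4,0,.25],loss='soft_l1',f_scale=.003);return s.x,np.abs(f(s.x)).reshape(-1,3).max(1)
E
python3 - <<'E'
from kin import *
k,res=fit();print(k.round(4),(res*1e3).round(1))
l=logs()[-1];print(fk(l["qpos"],k)[1].as_matrix().round(3));w,x,y,z=l["ee_rot"];print(R.from_quat([x,y,z,w]).as_matrix().round(3))
print(np.linalg.svd(np.array([[np.sin(1)]])) and "")
T=lambda u,v:(174+u/3-.33,110+v/3-.33); S=lambda u,v:(155+(u-399)/3-.33,135+v/3-.33)
print("near end",tri(T(261,284),S(708,200)))
p=[.6679,.1517,-.3846];W=lambda X:R.from_euler('z',p[2]).apply(X)+[p[0],p[1],0]
for x in(-.08,0,.08):
    u,v=P("top",W([x,-.13,.047]))[0];print(x,((u-174)*3).round(),((v-110)*3).round(),end=' ')
    u,v=P("side",W([x,-.13,.047]))[0];print(((u-155)*3+399).round(),((v-135)*3).round())
E
```

```text
9.28 q [-0.34  -0.392  2.064 -0.025  0.883 -1.449] p [ 0.4874 -0.0878  0.296 ] e [ 0.286  0.215  0.933 -0.043] F [-0.6  0.6 -2.2] w 0.0851 0.0
[0.     0.0862 0.2827 0.455  0.4996 0.0941 0.316 ] [0. 0. 0. 0. 0. 0. 0. 0. 0. 0. 0. 0. 0. 0. 0. 0.]
[[-0.425 -0.744  0.516]
 [-0.904  0.376 -0.203]
 [-0.043 -0.553 -0.832]]
[[-0.744  0.425  0.516]
 [ 0.376  0.904 -0.203]
 [-0.553  0.043 -0.832]]

near end [0.55007455 0.05995407 0.05132801]
-0.08 259.0 290.0 711.0 204.0
0 289.0 212.0 633.0 176.0
0.08 318.0 136.0 558.0 150.0
```

```bash
cat >> kin.py <<'E'
K=np.array([0,.0862,.2827,.455,.4996,.0941,.316]);K=fit()[0]
LO=np.array([-2.73,-.86,.23,-1.11,.08,-2.82]);HI=np.array([2.73,2.22,2.46,4.25,2.63,2.82])
def tool(q):
    p,r=fk(q,K);return p,r*R.from_euler('z',np.pi/2)
def ik(p,M,q0):
    Rt=R.from_matrix(M)
    def f(q):
        a,b=tool(q);return np.r_[(a-p)*5,(Rt.inv()*b).as_rotvec()]
    best=None
    for j in [q0]+[q0+np.random.default_rng(i).normal(0,.6,6) for i in range(6)]:
        s=least_squares(f,np.clip(j,LO+.01,HI-.01),bounds=(LO,HI))
        if best is None or s.cost<best.cost-1e-9:best=s
        if best.cost<1e-10:break
    return best.x,np.sqrt(2*best.cost)
yaw=-.3846;xs=np.array([np.cos(yaw),np.sin(yaw),0]);ys=np.array([-np.sin(yaw),np.cos(yaw),0]);Z=np.array([0,0,1.]);G=.0187
def frame(z,y):return np.c_[np.cross(y,z),y,z]
E
python3 - <<'E'
from kin import *
rt=(315+75/3-.33,190+66/3-.33);rs=(240+102/3-.33,130+53/3-.33)
c=least_squares(lambda v:np.r_[P("top",[v[0],v[1],.09])[0]-rt,P("side",[v[0],v[1],.09])[0]-rs],[.52,-.15]);print("cup",c.x,c.fun.round(1))
cup=c.x
q0=np.array(logs()[-1]["qpos"])
gp=np.array([.6191,.0312,.047])+.062*xs
for a in(0,20,30,40):
    ca,sa=np.cos(np.radians(a)),np.sin(np.radians(a))
    z=-Z*ca-xs*sa;q,e=ik(gp+G*z,frame(z,ys),np.array([-.1,.9,1.3,0,1.3,-1.2]));print("pick",a,q.round(2),round(e,4))
    for ph in(-100,-75,-50,-30,-16,0,20,45,70):
        h=np.array([np.cos(np.radians(ph)),np.sin(np.radians(ph)),0]);y=np.cross(Z,h)
        z=h*ca-Z*sa;g=np.r_[cup,.150]
        o=[]
        for up in(0,.10):
            q,e=ik(g+[0,0,up]+G*z,frame(z,y),np.array([-.3,-.3,2.1,.0,.9,-1.4]));o.append((q.round(2).tolist(),round(e,4)))
        if max(o[0][1],o[1][1])<.002:print("  place",a,ph,*o)
E
```

```text
cup [ 0.51895258 -0.15256089] [-0.4  0.1 -0.1 -0.7]
pick 0 [-0.12  0.62  1.41 -0.    1.11 -1.3 ] 0.0
pick 20 [-0.15  0.82  1.11  0.08  1.55 -1.35] 0.0
pick 30 [-0.16  0.94  0.95  0.11  1.76 -1.36] 0.0
  place 30 -100 ([0.03, 0.52, 1.7, -1.04, 1.4, 0.66], np.float64(0.0)) ([0.03, 0.37, 1.67, -1.02, 1.5, 0.5], np.float64(0.0))
pick 40 [-0.18  1.06  0.79  0.15  1.97 -1.35] 0.0
  place 40 -100 ([-0.03, 0.44, 1.72, -0.9, 1.31, 0.55], np.float64(0.0)) ([-0.03, 0.29, 1.67, -0.87, 1.43, 0.39], np.float64(0.0))
  place 40 -75 ([-0.04, 0.27, 1.96, -1.1, 0.96, 0.4], np.float64(0.0)) ([-0.04, 0.09, 1.91, -0.98, 1.07, 0.17], np.float64(0.0))
```

```bash
cat > plan.py <<'E'
from kin import *
cup=np.array([.5190,-.1530]);pc=np.array([.6191,.0312,.047])
n=lambda v:v/np.linalg.norm(v)
res=[]
seedP=[np.array([-.2,-.2,2.1,w,1,r]) for w in(-.7,0,.7,2.5) for r in(-1.5,0,1.5)]
def best(p,M,seeds):
    for q0 in seeds:
        Rt=R.from_matrix(M)
        f=lambda q:(lambda a,b:np.r_[(a-p)*5,(Rt.inv()*b).as_rotvec()])(*tool(q))
        s=least_squares(f,q0,bounds=(LO+.03,HI-.03),max_nfev=60)
        if s.cost<1e-8:return s.x
for al in(30,45):
    ca,sa=np.cos(np.radians(al)),np.sin(np.radians(al))
    for s in(1,-1):
        P_={}
        for end in(1,-1):
            u=-end*xs;g=pc+.062*end*xs;z=-Z*ca+u*sa
            q=best(g+G*z,frame(z,s*n(np.cross(u,z))),[np.array([-.1,.7,1.3,0,1.3,r]) for r in(-1.5,1.5)])
            print("pick",al,s,end,None if q is None else q.round(2))
        for ph in range(-120,121,20):
            h=np.array([np.cos(np.radians(ph)),np.sin(np.radians(ph)),0]);z=h*ca-Z*sa
            M=frame(z,s*n(np.cross(-Z,z)));g=np.r_[cup,.150]
            q1=best(g+G*z,M,seedP)
            if q1 is None:continue
            q2=best(g+[0,0,.1]+G*z,M,[q1]);print("  place",al,s,ph,q1.round(2),None if q2 is None else q2.round(2))
E
time python3 plan.py
```

```text
pick 30 1 1 [-0.16  0.94  0.95  0.11  1.76  1.78]
pick 30 1 -1 [ 0.06  0.3   2.04 -0.6   0.39 -0.62]
  place 30 1 -120 [-0.03  0.65  1.49 -0.87  1.65 -2.41] [-0.03  0.51  1.46 -0.89  1.76 -2.54]
  place 30 1 -100 [ 0.03  0.52  1.7  -1.04  1.4  -2.48] [ 0.03  0.37  1.67 -1.02  1.5  -2.64]
  place 30 1 -40 [-0.23  0.11  2.31  4.15  0.48 -2.27] None
  place 30 1 -20 [-0.54  0.03  2.39  2.66  0.36 -1.22] [-0.54 -0.27  2.34  1.39  0.17  0.09]
  place 30 1 0 [-0.82  0.07  2.35  1.75  0.7  -0.73] [-0.82 -0.22  2.3   1.35  0.7  -0.2 ]
  place 30 1 20 [-0.95  0.19  2.2   1.37  1.02 -0.69] [-0.95 -0.05  2.16  1.22  1.1  -0.38]
  place 30 1 40 [-0.97  0.33  2.    1.12  1.28 -0.72] [-0.97  0.14  1.97  1.07  1.39 -0.51]
  place 30 1 60 [-0.93  0.47  1.78  0.92  1.52 -0.78] [-0.93  0.31  1.75  0.92  1.64 -0.62]
  place 30 1 80 [-0.85  0.6   1.56  0.76  1.74 -0.86] [-0.85  0.46  1.53  0.79  1.86 -0.73]
  place 30 1 100 [-0.75  0.72  1.36  0.59  1.94 -0.97] [-0.75  0.59  1.33  0.63  2.07 -0.87]
  place 30 1 120 [-0.64  0.81  1.19  0.41  2.11 -1.14] [-0.64  0.7   1.16  0.45  2.24 -1.07]
pick 30 -1 1 
[... 2392 characters left out ...]
[-0.14 -0.04  2.01 -0.85  0.83 -0.18]
  place 45 -1 -40 [-0.29  0.02  2.21 -1.03  0.33 -0.28] [-0.29 -0.18  2.13 -0.58  0.53 -0.76]
  place 45 -1 -20 [-0.51 -0.05  2.27  0.68  0.18 -2.35] [-0.51 -0.26  2.18  0.26  0.45 -1.92]
  place 45 -1 40 [-0.87  0.22  1.97  0.89  1.14  2.68] None
  place 45 -1 60 [-0.84  0.35  1.79  0.75  1.37  2.52] [-0.84  0.21  1.73  0.74  1.52  2.66]
  place 45 -1 80 [-0.78  0.47  1.61  0.62  1.58  2.37] [-0.78  0.34  1.56  0.63  1.73  2.47]
  place 45 -1 100 [-0.71  0.58  1.45  0.48  1.75  2.19] [-0.71  0.46  1.39  0.5   1.9   2.27]
  place 45 -1 120 [-0.61  0.66  1.31  0.32  1.89  1.99] [-0.61  0.55  1.25  0.34  2.05  2.05]
real	0m7.835s
user	0m8.320s
sys	0m0.092s
```

```bash
cat > path.py <<'E'
from kin import *
n=lambda v:v/np.linalg.norm(v)
a45=np.radians(45)
zp=-Z*np.cos(a45)-xs*np.sin(a45);MP=frame(zp,-ys)           # pick
pc=np.array([.6191,.0312,.047]);gp=pc+.062*xs;TP=gp+G*zp
MD=frame(-Z,-ys)
def place(ph,cup=np.array([.519,-.153]),gz=.150):
    h=np.array([np.cos(ph),np.sin(ph),0]);z=h*np.cos(a45)-Z*np.sin(a45)
    return np.r_[cup,gz]+G*z,frame(z,n(np.cross(-Z,z)))
def walk(q,p1,M1,N=20):
    p0,r0=tool(q);rv=(R.from_matrix(M1)*r0.inv()).as_rotvec();out=[]
    for t in np.linspace(0,1,N+1)[1:]:
        q2,e=ik(p0+t*(p1-p0),(R.from_rotvec(t*rv)*r0).as_matrix(),q)
        out.append((e,np.abs(q2-q).max()));q=q2
    o=np.array(out);print("rotvec",rv.round(3),"deg",np.degrees(np.linalg.norm(rv)).round(),"off_cm",((p1-p0)*100).round(1),"maxerr",o[:,0].max().round(4),"maxstep",o[:,1].max().round(2),"q",q.round(2));return q
E
python3 - <<'E'
from path import *
from cell import env
q=np.array(env.observe()["qpos"])
A=np.array([.55,-.09,.30])
qa=walk(q,A,MD);qb=walk(qa,TP+[0,0,.14],MP);qc=walk(qb,TP,MP);qd=walk(qc,TP+[0,0,.22],MP)
for ph in(0,20,30,40):
    p,M=place(np.radians(ph));print(ph);qe=walk(qd,p+[0,0,.12],M);walk(qe,p,M)
print("direct");walk(q,TP+[0,0,.2],MP)
E
```

```text
rotvec [ 0.84  -0.299 -2.945] deg 176.0 off_cm [ 6.3 -0.2  0.4] maxerr 0.0 maxstep 0.24 q [-0.32  0.12  1.5   0.    1.52  1.64]
rotvec [ 0.295  0.728 -0.   ] deg 45.0 off_cm [ 11.4  10.3 -12.6] maxerr 0.0 maxstep 0.06 q [-0.18  0.99  0.67  0.19  2.25  1.83]
rotvec [0. 0. 0.] deg 0.0 off_cm [  0.  -0. -14.] maxerr 0.0 maxstep 0.01 q [-0.18  1.13  0.7   0.17  2.08  1.8 ]
rotvec [0. 0. 0.] deg 0.0 off_cm [ 0. -0. 22.] maxerr 0.0 maxstep 0.02 q [-0.18  0.94  0.59  0.21  2.37  1.87]
0
rotvec [-0.302 -1.55   0.302] deg 92.0 off_cm [-13.2 -16.6   0.3] maxerr 0.0 maxstep 0.19 q [-0.71 -0.25  2.13  0.74  0.76  0.44]
rotvec [-0. -0. -0.] deg 0.0 off_cm [ -0.   0. -12.] maxerr 0.0 maxstep 0.03 q [-0.71 -0.02  2.24  1.09  0.55 -0.  ]
20
rotvec [-0.028 -1.6    0.574] deg 97.0 off_cm [-13.3 -16.1   0.3] maxerr 0.0 maxstep 0.16 q [-0.83 -0.13  2.03  0.85  1.06  0.02]
rotvec [ 0. -0.  0.] deg 0.0 off_cm [  0.   0. -12.] maxerr 0.0 maxstep 0.02 q [-0.83  0.09  2.13  1.02  0.88 -0.28]
30
rotvec [ 0.112 -1.612  0.709] deg 101.0 off_cm [-13.4 -15.9   0.3] maxerr 0.0 maxstep 0.15 q [-0.86 -0.05  1.97  0.84  1.2  -0.12]
rotvec [ 0. -0.  0.] deg 0.0 off_cm [  0.  -0. -12.] maxerr 0.0 maxstep 0.01 q [-0.86  0.15  2.05  0.96  1.02 -0.38]
40
rotvec [ 0.255 -1.615  0.843] deg 105.0 off_cm [-13.5 -15.7   0.3] maxerr 0.0 maxstep 0.15 q [-0.87  0.03  1.89  0.82  1.33 -0.24]
rotvec [0. 0. 0.] deg 0.0 off_cm [ -0.   0. -12.] maxerr 0.0 maxstep 0.01 q [-0.87  0.22  1.97  0.89  1.14 -0.46]
direct
rotvec [-0.256  0.183 -3.075] deg 177.0 off_cm [17.7 10.1 -6.2] maxerr 0.0 maxstep 0.35 q [-0.18  0.95  0.61  0.2   2.34  1.86]
```

```bash
python3 -m jog '[{"offset":[6,0,0],"turn":[0.84,-0.299,-2.945],"grip":0.6},{"offset":[6,0,0],"turn":[0.84,-0.299,-2.945],"grip":0.6},{"offset":[6,0,0],"turn":[0.84,-0.299,-2.945],"grip":0.6},{"offset":[6,0,0],"turn":[0.84,-0.299,-2.945],"grip":0.6},{"offset":[6,0,0],"turn":[0.84,-0.299,-2.945],"grip":0.6},{"offset":[6,0,0],"turn":[0.84,-0.299,-2.945],"grip":0.6},{"offset":[6,0,0],"turn":[0.84,-0.299,-2.945],"grip":0.6},{"offset":[6,0,0],"turn":[0.84,-0.299,-2.945],"grip":0.6},{"offset":[6,0,0],"turn":[0.84,-0.299,-2.945],"grip":0.6},{"offset":[6,0,0],"turn":[0.84,-0.299,-2.945],"grip":0.6}]' >/dev/null; python3 st.py
python3 - <<'E'
from path import *
from cell import env
q=np.array(env.observe()["qpos"])
walk(q,np.array([.55,-.09,.30]),MD);walk(q,TP+[0,0,.2],MP)
E
```

```text
10.12 q [-0.113 -0.03   1.722 -0.401  1.172  0.117] p [ 0.5537 -0.0904  0.3031] e [ 0.232  0.729  0.643 -0.039] F [0.3 0.8 0.7] w 0.0513 0.0
rotvec [ 0.512 -0.193 -1.792] deg 107.0 off_cm [-0.4  0.  -0.3] maxerr 0.0 maxstep 0.09 q [-0.32  0.12  1.5   0.    1.52  1.64]
rotvec [ 0.036  0.579 -1.902] deg 114.0 off_cm [11.1 10.3 -6.9] maxerr 0.0 maxstep 0.11 q [-0.18  0.95  0.61  0.2   2.34  1.86]
```

```bash
python3 -m jog '[{"offset":[0,0,0],"turn":[0.036,0.579,-1.902],"grip":0.6},{"offset":[0,0,0],"turn":[0.036,0.579,-1.902],"grip":0.6},{"offset":[0,0,0],"turn":[0.036,0.579,-1.902],"grip":0.6},{"offset":[0,0,0],"turn":[0.036,0.579,-1.902],"grip":0.6},{"offset":[0,0,0],"turn":[0.036,0.579,-1.902],"grip":0.6},{"offset":[0,0,0],"turn":[0.036,0.579,-1.902],"grip":0.6},{"offset":[0,0,0],"turn":[0.036,0.579,-1.902],"grip":0.6},{"offset":[0,0,0],"turn":[0.036,0.579,-1.902],"grip":0.6},{"offset":[4,4,0],"turn":[0.036,0.579,-1.902],"grip":0.6},{"offset":[6,6,0],"turn":[0.036,0.579,-1.902],"grip":0.6}]' >/dev/null; python3 st.py
python3 - <<'E'
from path import *
from cell import env
q=np.array(env.observe()["qpos"])
walk(q,TP+[0,0,.15],MP)
E
```

```text
10.95 q [-0.08   0.636  0.91  -0.26   2.122  1.093] p [ 0.6123 -0.0317  0.3031] e [ 0.049  0.946  0.153 -0.282] F [0.7 0.2 1.1] w 0.051 0.0
rotvec [ 0.012  0.209 -0.705] deg 42.0 off_cm [  5.2   4.5 -11.9] maxerr 0.0 maxstep 0.04 q [-0.18  0.98  0.66  0.19  2.27  1.84]
```

```bash
python3 -m jog '[{"offset":[5.2,4.5,-5],"turn":[0.012,0.209,-0.705],"grip":0.6},{"offset":[5.2,4.5,-5],"turn":[0.012,0.209,-0.705],"grip":0.6},{"offset":[5.2,4.5,-5],"turn":[0.012,0.209,-0.705],"grip":0.6},{"offset":[5.2,4.5,-5],"turn":[0.012,0.209,-0.705],"grip":0.6},{"offset":[5.2,4.5,-8],"turn":[0.012,0.209,-0.705],"grip":0.6},{"offset":[5.2,4.5,-12],"turn":[0.012,0.209,-0.705],"grip":0.6},{"offset":[5.2,4.5,-12],"turn":[0.012,0.209,-0.705],"grip":0.6},{"offset":[5.2,4.5,-12],"turn":[0.012,0.209,-0.705],"grip":0.6}]' >/dev/null; python3 st.py
python3 - <<'E'
from path import *
from cell import env
q=np.array(env.observe()["qpos"])
print(TP);walk(q,TP,MP)
E
```

```text
11.62 q [-0.178  0.987  0.662  0.18   2.267  1.826] p [0.6623 0.0122 0.1786] e [-0.071  0.907 -0.172 -0.379] F [-0.1  0.2  0.6] w 0.051 0.0
[0.66431387 0.0128994  0.0337771 ]
rotvec [-0.001 -0.007 -0.011] deg 1.0 off_cm [  0.2   0.1 -14.5] maxerr 0.0 maxstep 0.01 q [-0.18  1.13  0.7   0.17  2.08  1.8 ]
```

```bash
python3 -m jog '[{"offset":[0.2,0.1,-4],"turn":[0,-0.007,-0.011],"grip":0.6},{"offset":[0.2,0.1,-8],"turn":[0,-0.007,-0.011],"grip":0.6},{"offset":[0.2,0.1,-10],"turn":[0,-0.007,-0.011],"grip":0.6},{"offset":[0.2,0.1,-11.5],"turn":[0,-0.007,-0.011],"grip":0.6},{"offset":[0.2,0.1,-13],"turn":[0,-0.007,-0.011],"grip":0.6},{"offset":[0.2,0.1,-14.4],"turn":[0,-0.007,-0.011],"grip":0.6},{"offset":[0.2,0.1,-14.4],"turn":[0,-0.007,-0.011],"grip":0.6},{"offset":[0.2,0.1,-14.4],"turn":[0,-0.007,-0.011],"grip":0.6}]' >/dev/null; python3 st.py; python3 look.py grip0 180,110,133,140 155,135,133,140
```

```text
12.28 q [-0.178  1.118  0.706  0.167  2.075  1.798] p [0.6664 0.0145 0.0397] e [-0.074  0.909 -0.176 -0.37 ] F [-0.3  0.4 -0.1] w 0.0512 0.0
```

View pics/grip0.png

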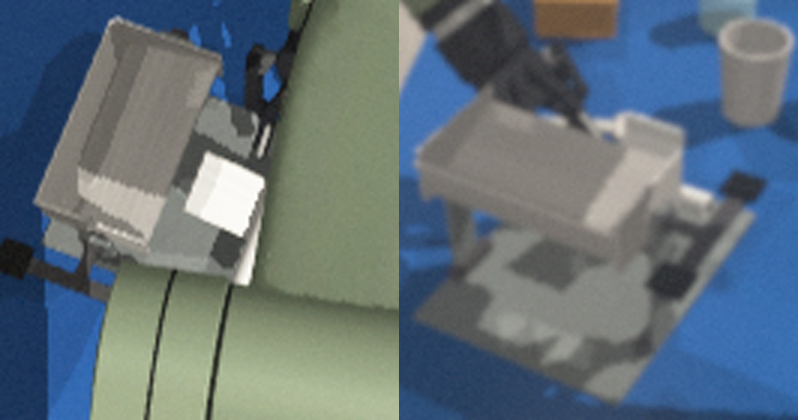

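The gripper straddles the post's far end, next to (258,140) in the top crop and behind the pan in the side crop, with no contact force. I'll close on it.

```bash
python3 -m jog '[{"offset":[0,0,0],"turn":[0,0,0],"grip":0.2},{"offset":[0,0,0],"turn":[0,0,0],"grip":0},{"offset":[0,0,0],"turn":[0,0,0],"grip":0},{"offset":[0,0,0],"turn":[0,0,0],"grip":0},{"offset":[0,0,0],"turn":[0,0,0],"grip":0},{"offset":[0,0,0],"turn":[0,0,0],"grip":0}]' 70 >/dev/null; python3 st.py
python3 -m jog '[{"offset":[0,0,1],"turn":[0,0,0],"grip":0},{"offset":[0,0,2],"turn":[0,0,0],"grip":0},{"offset":[0,0,3],"turn":[0,0,0],"grip":0},{"offset":[0,0,3],"turn":[0,0,0],"grip":0}]' >/dev/null; python3 st.py
```

```text
12.88 q [-0.178  1.116  0.705  0.168  2.074  1.799] p [0.6673 0.0147 0.0408] e [-0.074  0.91  -0.176 -0.369] F [3.6 2.9 5. ] w 0.0197 68.2
13.22 q [-0.178  1.08   0.705  0.17   2.109  1.805] p [0.6675 0.0138 0.0722] e [-0.073  0.91  -0.177 -0.368] F [ 0.4  0.5 -0.9] w 0.0198 68.5
```

```bash
python3 -m jog '[{"offset":[0,0,4],"turn":[0,0,0],"grip":0},{"offset":[0,0,8],"turn":[0,0,0],"grip":0},{"offset":[0,0,12],"turn":[0,0,0],"grip":0},{"offset":[0,0,16],"turn":[0,0,0],"grip":0},{"offset":[0,0,19],"turn":[0,0,0],"grip":0},{"offset":[0,0,19],"turn":[0,0,0],"grip":0}]' >/dev/null; python3 st.py
cat >> path.py <<'E'
def qr(l):w,x,y,z=l["ee_rot"];return R.from_quat([x,y,z,w])
L=[l for l in logs() if abs(l["time_s"]-12.88)<.02][0]
r0=qr(L).inv();CEN=r0.apply(pc-np.array(L["tcp_pos"]));AX=r0.apply(-xs)   # post centre and axis (towards free end) in tool
def placeM(ph,cup=(.519,-.153),low=.0):
    # rotate so AX -> -Z, heading ph
    z0=np.array([0,0,1.]);zpar=AX*(z0@AX);e1=n(z0-zpar);B=np.c_[AX,e1,np.cross(AX,e1)]
    h=np.array([np.cos(ph),np.sin(ph),0]);C=np.c_[-Z,h,np.cross(-Z,h)]
    M=C@B.T;return np.array([*cup,.005+.08+low])-M@CEN,M
E
python3 - <<'E'
from path import *
from cell import env
q=np.array(env.observe()["qpos"]);print("cen",CEN.round(4),"ax",AX.round(3))
for ph in(20,35):
    p,M=placeM(np.radians(ph));print(ph,p.round(4));q2=walk(q,p+[0,0,.12],M);walk(q2,p,M)
E
```

```text
13.72 q [-0.178  0.923  0.577  0.211  2.378  1.871] p [0.6684 0.0138 0.2692] e [-0.074  0.912 -0.176 -0.363] F [0.2 0.  0.8] w 0.0201 68.5
cen [-0.0408  0.0028  0.031 ] ax [-0.717  0.     0.697]
20 [ 0.5239 -0.1482  0.1359]
rotvec [-0.033 -1.587  0.571] deg 97.0 off_cm [-14.5 -16.2  -1.3] maxerr 0.0 maxstep 0.16 q [-0.85 -0.14  2.06  0.87  1.07 -0.01]
rotvec [0. 0. 0.] deg 0.0 off_cm [  0.   0. -12.] maxerr 0.0 maxstep 0.02 q [-0.85  0.08  2.15  1.04  0.89 -0.31]
35 [ 0.5225 -0.1471  0.1359]
rotvec [ 0.177 -1.602  0.774] deg 102.0 off_cm [-14.6 -16.1  -1.3] maxerr 0.0 maxstep 0.15 q [-0.89 -0.02  1.94  0.84  1.28 -0.21]
rotvec [ 0. -0. -0.] deg 0.0 off_cm [  0.  -0. -12.] maxerr 0.0 maxstep 0.01 q [-0.89  0.18  2.03  0.93  1.09 -0.45]
```

```bash
python3 -m jog '[{"offset":[-2,-4,1],"turn":[0.177,-1.602,0.774],"grip":0},{"offset":[-4,-6,1],"turn":[0.177,-1.602,0.774],"grip":0},{"offset":[-6,-8,1],"turn":[0.177,-1.602,0.774],"grip":0},{"offset":[-8,-10,1],"turn":[0.177,-1.602,0.774],"grip":0},{"offset":[-10,-12,1],"turn":[0.177,-1.602,0.774],"grip":0},{"offset":[-12,-14,1],"turn":[0.177,-1.602,0.774],"grip":0},{"offset":[-14.6,-16.1,1],"turn":[0.177,-1.602,0.774],"grip":0},{"offset":[-14.6,-16.1,1],"turn":[0.177,-1.602,0.774],"grip":0},{"offset":[-14.6,-16.1,1],"turn":[0.177,-1.602,0.774],"grip":0},{"offset":[-14.6,-16.1,1],"turn":[0.177,-1.602,0.774],"grip":0}]' >/dev/null; python3 st.py
python3 - <<'E'
from path import *
from cell import env
q=np.array(env.observe()["qpos"])
p,M=placeM(np.radians(35));walk(q,p+[0,0,.13],M)
E
```

```text
14.55 q [-0.657  0.018  1.715  0.38   1.372  0.542] p [ 0.5194 -0.1468  0.2699] e [-0.11   0.971  0.148  0.15 ] F [-0.1  0.6 -1.7] w 0.0196 68.6
rotvec [ 0.061 -0.489  0.233] deg 31.0 off_cm [ 0.3 -0.  -0.4] maxerr 0.0 maxstep 0.04 q [-0.89 -0.03  1.93  0.84  1.29 -0.19]
```

```bash
python3 -m jog '[{"offset":[0.3,0,-0.4],"turn":[0.061,-0.489,0.233],"grip":0},{"offset":[0.3,0,-0.4],"turn":[0.061,-0.489,0.233],"grip":0},{"offset":[0.3,0,-0.4],"turn":[0.061,-0.489,0.233],"grip":0},{"offset":[0.3,0,-0.4],"turn":[0.061,-0.489,0.233],"grip":0},{"offset":[0.3,0,-0.4],"turn":[0.061,-0.489,0.233],"grip":0},{"offset":[0.3,0,-0.4],"turn":[0.061,-0.489,0.233],"grip":0},{"offset":[0.3,0,-0.4],"turn":[0.061,-0.489,0.233],"grip":0}]' >/dev/null; python3 st.py
python3 - <<'E'
from path import *
from cell import env
q=np.array(env.observe()["qpos"])
p,M=placeM(np.radians(35));walk(q,p+[0,0,.13],M);print(tool(q)[0]+tool(q)[1].apply(CEN),tool(q)[1].apply(AX))
E
python3 look.py up1 285,130,133,140 235,85,133,140
```

```text
15.13 q [-0.883 -0.03   1.931  0.833  1.29  -0.183] p [ 0.5225 -0.1467  0.2645] e [-0.118  0.88   0.275  0.368] F [-0.   0.1 -0.9] w 0.0201 68.7
rotvec [-0.001 -0.009  0.003] deg 1.0 off_cm [-0.  -0.   0.1] maxerr 0.0 maxstep 0.0 q [-0.89 -0.03  1.93  0.84  1.29 -0.19]
[ 0.51855758 -0.15248595  0.21366242] [-0.00892931  0.00138199 -0.99995918]
```

View pics/up1.png

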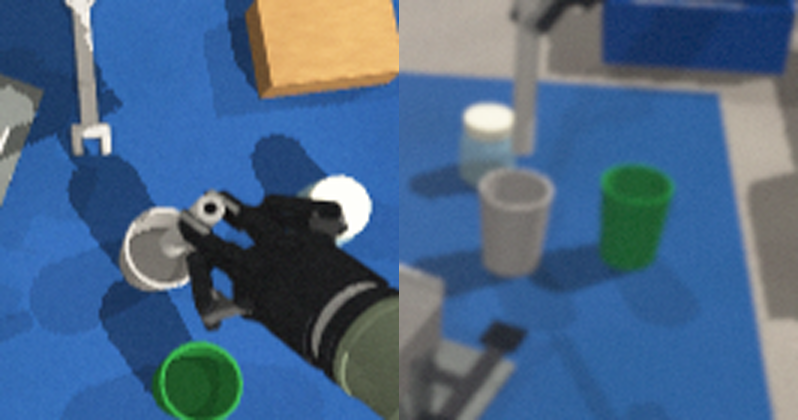

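```bash
python3 - <<'E'
from h import *
c=np.array([.5186,-.1525])
for z in(.1337,.2937,.2537):
    u,v=P("top",[*c,z])[0];a=((u-285)*3+1,(v-130)*3+1)
    u,v=P("side",[*c,z])[0];b=((u-235)*3+400,(v-85)*3+1);print(z,np.round(a),np.round(b))
for x,y in((.519,-.153),):
    for z in(.09,.0):
        u,v=P("top",[x,y,z])[0];a=((u-285)*3+1,(v-130)*3+1)
        u,v=P("side",[x,y,z])[0];b=((u-235)*3+400,(v-85)*3+1);print("cup",z,np.round(a),np.round(b))
T=lambda u,v:((u-1)/3+285,(v-1)/3+130);S=lambda u,v:((u-400)/3+235,(v-1)/3+85)
print("bottom", [tri(T(175,245),S(522,149)).round(4)])
# fit vertical offset: side px of post bottom with z=.1337
E
```

```text
0.1337 [173. 239.] [519. 148.]
0.2937 [211. 206.] [530.  -6.]
0.2537 [200. 216.] [527.  35.]
cup 0.09 [164. 246.] [516. 186.]
cup 0.0 [148. 260.] [511. 258.]
bottom [array([ 0.5147, -0.1549,  0.1313])]
```

The post hangs vertical over the cup. Its top end at (209,208) and bottom at (522,149) match the prediction to within about a pixel. I'll lower it.

```bash
python3 -m jog '[{"offset":[0,0,-2],"turn":[0,-0.009,0],"grip":0},{"offset":[0,0,-4],"turn":[0,-0.009,0],"grip":0},{"offset":[0,0,-6],"turn":[0,-0.009,0],"grip":0},{"offset":[0,0,-8],"turn":[0,-0.009,0],"grip":0},{"offset":[0,0,-10],"turn":[0,-0.009,0],"grip":0},{"offset":[0,0,-11],"turn":[0,-0.009,0],"grip":0},{"offset":[0,0,-11.8],"turn":[0,-0.009,0],"grip":0},{"offset":[0,0,-12.3],"turn":[0,-0.009,0],"grip":0},{"offset":[0,0,-12.3],"turn":[0,-0.009,0],"grip":0},{"offset":[0,0,-12.3],"turn":[0,-0.009,0],"grip":0}]' >/dev/null; python3 st.py
python3 -m jog '[{"offset":[0,0,-0.2],"turn":[0,0,0],"grip":0},{"offset":[0,0,-0.4],"turn":[0,0,0],"grip":0},{"offset":[0,0,-0.4],"turn":[0,0,0],"grip":0}]' >/dev/null; python3 st.py
python3 -c "
from path import *
q=np.array(logs()[-1]['qpos']);print(tool(q)[0]+tool(q)[1].apply(CEN),tool(q)[1].apply(AX))"
```

```text
16.07 q [-0.886  0.17   2.024  0.933  1.102 -0.439] p [ 0.524  -0.1469  0.1432] e [-0.116  0.878  0.277  0.373] F [ 0.3  0.5 -1.1] w 0.0196 68.8
16.32 q [-0.886  0.179  2.027  0.937  1.096 -0.448] p [ 0.5235 -0.1469  0.1387] e [-0.116  0.878  0.277  0.373] F [-0.2 -0.1 -1.4] w 0.0199 68.8
[ 0.52017699 -0.15272241  0.08781879] [ 3.32982741e-03 -3.14098535e-04 -9.99994407e-01]
```

```bash
python3 -m jog '[{"offset":[0,0,-0.1],"turn":[0,0,0],"grip":0},{"offset":[0,0,-0.2],"turn":[0,0,0],"grip":0},{"offset":[0,0,-0.2],"turn":[0,0,0],"grip":0}]' >/dev/null; python3 st.py
python3 -m jog '[{"offset":[0,0,-0.1],"turn":[0,0,0],"grip":0},{"offset":[0,0,-0.15],"turn":[0,0,0],"grip":0},{"offset":[0,0,-0.15],"turn":[0,0,0],"grip":0}]' >/dev/null; python3 st.py
```

```text
16.57 q [-0.886  0.183  2.028  0.939  1.093 -0.453] p [ 0.5233 -0.1466  0.1364] e [-0.117  0.878  0.276  0.373] F [ 0.6 -0.6 -2.3] w 0.0194 68.8
16.82 q [-0.886  0.186  2.029  0.941  1.091 -0.456] p [ 0.5233 -0.1466  0.1348] e [-0.117  0.878  0.276  0.373] F [ 0.1  0.3 -1.6] w 0.0197 68.8
```

```bash
python3 -m jog '[{"offset":[0,0,-0.1],"turn":[0,0,0],"grip":0},{"offset":[0,0,-0.1],"turn":[0,0,0],"grip":0},{"offset":[0,0,-0.1],"turn":[0,0,0],"grip":0}]' >/dev/null; python3 st.py
python3 -m jog '[{"offset":[0,0,-0.1],"turn":[0,0,0],"grip":0},{"offset":[0,0,-0.1],"turn":[0,0,0],"grip":0},{"offset":[0,0,-0.1],"turn":[0,0,0],"grip":0}]' >/dev/null; python3 st.py
```

```text
17.07 q [-0.886  0.188  2.029  0.942  1.091 -0.458] p [ 0.5236 -0.1466  0.1345] e [-0.117  0.878  0.276  0.373] F [-0.9  0.3  1.9] w 0.0196 69.0
17.32 q [-0.886  0.189  2.028  0.944  1.091 -0.46 ] p [ 0.5241 -0.1466  0.1344] e [-0.117  0.878  0.277  0.374] F [-1.2  0.8  7.3] w 0.0199 69.5
```

```bash
python3 -m jog '[{"offset":[0,0,0.1],"turn":[0,0,0],"grip":0},{"offset":[0,0,0.1],"turn":[0,0,0],"grip":0}]' 30 >/dev/null; python3 st.py
python3 -m jog '[{"offset":[0,0,0],"turn":[0,0,0],"grip":0.3},{"offset":[0,0,0],"turn":[0,0,0],"grip":0.4},{"offset":[0,0,0],"turn":[0,0,0],"grip":0.5},{"offset":[0,0,0],"turn":[0,0,0],"grip":0.6},{"offset":[0,0,0],"turn":[0,0,0],"grip":0.7},{"offset":[0,0,0],"turn":[0,0,0],"grip":0.7},{"offset":[0,0,0],"turn":[0,0,0],"grip":0.7}]' >/dev/null; python3 st.py
python3 -m jog '[{"offset":[-1.2,-0.8,1.4],"turn":[0,0,0],"grip":0.7},{"offset":[-2.3,-1.6,2.8],"turn":[0,0,0],"grip":0.7},{"offset":[-3.5,-2.4,4.2],"turn":[0,0,0],"grip":0.7},{"offset":[-5.2,-3.7,6.4],"turn":[0,0,0],"grip":0.7},{"offset":[-7,-4.9,8.5],"turn":[0,0,0],"grip":0.7},{"offset":[-7,-6,14],"turn":[0,0,0],"grip":0.7},{"offset":[-7,-10,18],"turn":[0,0,0],"grip":0.7},{"offset":[-7,-14,18],"turn":[0,0,0],"grip":0.7},{"offset":[-7,-17,18],"turn":[0,0,0],"grip":0.7},{"offset":[-7,-20,18],"turn":[0,0,0],"grip":0.7}]' >/dev/null; python3 st.py
python3 look.py fin 205,105,133,165 230,85,133,165; python3 - <<'E'
import cv2,pickle,numpy as np
d=pickle.load(open("fin.pkl","rb"))
cv2.imwrite("pics/fin2.png",np.vstack([np.hstack([d[k]["frame"][40:330,56:456,::-1] for k in("top","side")]),np.hstack([cv2.resize(d[k]["frame"][y:y+100,x:x+133,::-1],(400,300)) for k,x,y in(("top",285,150),("side",210,85))])]))
E
```

```text
17.48 q [-0.886  0.188  2.029  0.942  1.09  -0.458] p [ 0.5236 -0.1468  0.1344] e [-0.116  0.878  0.276  0.373] F [-0.2 -0.1  2.7] w 0.0198 69.1
18.07 q [-0.886  0.188  2.029  0.942  1.09  -0.458] p [ 0.5234 -0.1466  0.1339] e [-0.117  0.878  0.276  0.373] F [-0.2 -0.1 -0.3] w 0.0595 0.0
18.9 q [-1.22   0.157  1.622  0.77   1.602 -0.334] p [ 0.4537 -0.3496  0.3168] e [-0.114  0.878  0.277  0.373] F [-0.2  0.3 -0.9] w 0.0599 0.0
```

View pics/fin2.png

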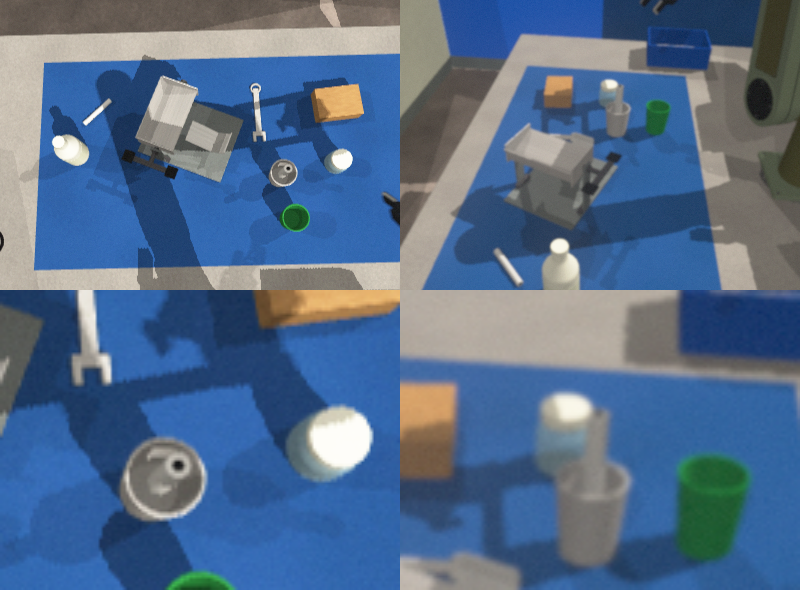

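The post stands upright in the grey cup: its top end at (178,465) in the lower-left crop matches a vertical post. The pan is level and the other objects are in place, so I'll hand in.

```bash
python3 -c "
from cell import env
print(env.sign_off())"
```

```text
the job is handed in; nothing more can be done
None
```

The job is handed in at about 19 s: the pan was tipped to about 40°, held for over a second and brought back level, and the post now stands released and upright in the steel cup, with nothing else visibly disturbed in the last picture.

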